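Fold away the page holder of the recipe stand

TASK

The baking is done: fold away the jointed page holder of the sloping recipe stand. First swing the outer (yellow) segment fully back onto the middle (blue) one while that is still out over the page, then swing the folded pair up until it lies fully along the dark rail under the reading lamp, and let go. Do not bump the lamp, and leave the things standing round the stand where they are.

Things in the scene. Friction and masses are not known exactly. Their poses are not given: they have to be found in the camera images.
- stand: the recipe stand, fixed to the table: a wooden base 270 x 320 mm carrying a light wooden board 300 mm (up-slope) x 360 mm (wide) that rises at 30 degrees (0.52 rad) away from the robot side, with an open recipe book fixed on it. Origin under the base's centre on the table; at yaw 0 the sloping face looks to the robot (-x) and upward. Its x points to the back of the stand, z up. The board's lower edge lies 128 mm before the origin, 30 mm up.
- hinge (a point): fixed hinge of the page holder near the board's upper left corner (left as the robot sees it): the point on the hinge axis 70 mm above the board face, level with the grasp points of the knobs. Its frame is the board's: x up-slope, z the outward normal of the board (30 degrees from vertical, leaning towards the robot), -y to the right along the dark steel rail, which runs 175 mm from the hinge and stands 20 mm off the board.
- blue_knob (a point): grasp point of the blue knob, an upright (normal to the board) free-turning cylinder 20 mm across and 53 mm long, spanning 42 to 95 mm above the board face; this point is on its axis 70 mm above the face. The knob sits on the axis of the second hinge, at the far end of the blue middle segment (bar 24 mm wide, 160 mm between hinges). Frame of the middle segment: z the board's normal, +y from the knob towards the fixed hinge.
- orange_knob (a point): grasp point of the orange knob at the free end of the yellow outer segment (bar 24 mm wide, 110 mm from the second hinge to the knob, its top 40 mm above the board face): a free-turning cylinder like the blue one, 20 mm across, spanning 42 to 95 mm above the board face; this point is on its axis 70 mm above the face. Frame of the outer segment: z the board's normal, +y from the second hinge to this knob.
- middle (a joint): angle (rad) of the blue middle segment at the fixed hinge: 0 = folded, lying along the rail, against a stop; grows as the segment swings down-slope, clockwise as seen looking at the board's face; 1.57 = pointing straight down-slope. Stays where it is left (0.35 N m friction).
- outer (a joint): angle (rad) of the yellow outer segment at the second hinge: 0 = folded back onto the middle segment, its knob towards the fixed hinge, against a stop; grows as it opens clockwise as seen looking at the board's face; 3.14 would be straight out. Stays where it is left (0.12 N m friction).
- lamp_head (a point): centre of the white head of the reading lamp, a bar 110 mm wide across the board, 36 mm up-slope and 18 mm thick, on a thin stem from the board's upper edge, 185 mm off the board plane. It hangs straight above the place where the blue knob ends up, so that knob cannot be reached there from straight above: come in tilted, about along the board's normal. Fixed to the stand.
- lamp: the reading lamp, fixed to the board's upper edge; origin at the edge.
- jar: loose amber jar with green lid, 64 mm across, 95 mm high, beside the stand; origin under its centre
- can: loose green drink can, 66 mm across, 122 mm high, beside the stand; origin under its centre
- mug: loose blue mug, 82 mm across, 95 mm high, beside the stand; origin under its centre
- cutter: loose copper ring cookie cutter, 72 mm across, 22 mm high, before the stand; origin under its centre
- spoon: loose spoon, about 200 mm long, lying flat before the stand; origin under its middle

How it is judged:
On the way:
1. the outer segment is folded onto the middle one (outer joint below 0.14 rad) while the middle segment is still out (middle joint above 0.6 rad) (value of joint outer below 0.14 rad and value of joint middle above 0.6 rad), for 0.2 s.
At the end, for the whole second after the job is handed in: both segments lie folded along the rail: middle and outer joints both below 0.14 rad (8 degrees), at rest (under 0.05 rad/s) (value of joint each of outer, middle below 0.14 rad and velocity of joint middle between -0.05 and 0.05 rad/s and velocity of joint outer between -0.05 and 0.05 rad/s); the robot touches nothing.
It fails at once if the lamp is bumped (over 8 N) (contact force between any of the arm, the fingers and lamp above 8 N).
It fails at once if a loose thing round the stand is moved more than 30 mm (distance of any of jar, can, mug, cutter, spoon from where it was at the start of the episode above 0.03 m).
It also fails if it takes over 48 s, if anything falls off the work surface, if the arm or the gripper's body presses on something with over 40 N, if the wrist force passes 120 N, or if a joint passes its speed limit or range.

ROBOT

A 7-joint arm with a two-finger parallel gripper is mounted at the origin on the work surface. World frame = base frame: x ahead of the robot, y to its left, z up, the work surface at z = 0. Lengths are in m, angles in rad, forces in N, time in s.
With the tool pointing down it reaches from about 0.4 to 0.9 m from the base axis. Payload 5.5 kg.
Tool frame: the origin (TCP) lies midway between the tips of the shut fingers; the grasp point (between the pads) lies bot.pinch_z behind it (bot.pinch_z is the distance from the TCP to the grasp point, in m); z points along the fingers, y is the direction in which the jaws open and shut (so a half turn about z gives the same grasp; the last joint's range is limited). The gripper opens to 85 mm and grips with 20 to 120 N. Pads are 22 mm wide; open, the fingers measure 114 mm over their backs; the gripper's body (76 mm by 85 mm) begins 54 mm behind the grasp point. The pads swing forward as they close: fully open they stand 13 mm farther back than shut.
Start: joints at [1.487, 0.501, -0.427, 1.55, 0.221, 1.138, -0.21], TCP at [0.221, -0.611, 0.231] pointing down, gripper open.
Joint ranges: [-2.88, 2.88], [-0.31, 2.03], [-1.54, 1.56], [0.2, 2.42], [-1.41, 4.55], [0.19, 2.02], [-2.57, 2.57]. Speed limits (rad/s): [2.57, 2.57, 3.14, 3.14, 3.14, 3.14, 3.14].

INTERFACE

Orientations are given as [roll, pitch, yaw] about the fixed x, y, z axes, in that order (R = Rz(yaw) Ry(pitch) Rx(roll)).
In Python, from rig import telemetry, viewer, bot gives the robot as it stands.
- The arm moves only by the shell command python3 -m crank 'ROWS' [FORCE]. ROWS is JSON, a list of rows, each a list of 5 numbers: the shift along the tool's x, y, z in m, then the turn about the tool's z in degrees, then the finger opening in m, from 0 to 0.0854. In form: [[x, y, z, spin, grip], ...]. A call has 1 to 12 rows; each row shifts and turns the commanded pose from where the row before left it, along the tool's axes as they then stand; what a row does not reach is not made up. A row lasts 1/8 s, in which the tool goes at most 62.5 mm and 10.7 degrees, less where a joint would pass 70% of its speed; a pose out of reach is approached as far as the arm can. A call is refused whole if a number of a shift passes 0.0625 or a number of a turn 10.7, either way. A call with a gripper value outside its range is refused whole. The fingers move at their own pace and stop on an object; FORCE is the grip in N (left out, the last holds). Time passes only in rows, so rows that do not move let the fingers close. It gives the time, the measured TCP pose, the force and the opening at its end, in the units of the state.
- telemetry.get_state(): the state, without advancing time (a new reading comes with each control period).
- viewer.snapshot(name): name is "scene" or "top"; returns a dict with "pixels" (384x512x3 uint8, red, green, blue), "mtx" (3x3 intrinsics, pixels), "R" (3x3) and "t" (3): a world point X has camera coordinates R X + t. Camera axes: x right, y down, z forward; pixel columns grow to the right and rows downward; lengths in m; the calibration is good to about 2 mm. A picture is of the moment at which its call begins. There is no depth.
- bot.close_job(): hands the job in, once; it reports no verdict.
The state is a dict: "clock": time; "joints": joint angles; "joint_vel": joint speeds; "effort": joint torques, N m; "ee_pos": TCP position; "tcp_rot": TCP orientation; "ft_force": force on the tool from outside, world axes, zero at the start; "ft_torque": the same for the moment, N m; "grip_width": finger opening in m.
Only numpy, scipy, OpenCV 4.12 (cv2) and the standard library are available. Lean on these libraries where they do the work, as an engineer would, in place of code of your own. Each camera call takes 0.05 s, during which the arm holds its last target.

## Working session

There is one attempt and no reset: what is moved stays moved. The work goes in short steps, Python scripts to look and compute and a shell command to move; the robot and the scene stay as the last step left them, time stands still between calls to the robot, and variables do not carry over. Pictures are saved under pics/ and viewed, and the job is handed in when it is done.

```bash
mkdir -p pics; ls
python3 - <<'E'
from rig import telemetry, viewer, bot
import cv2
s=telemetry.get_state();print(s);print(bot.pinch_z)
for n in("scene","top"):
    v=viewer.snapshot(n);cv2.imwrite(f"pics/{n}0.png",v["pixels"][:,:,::-1]);print(n,v["mtx"],v["R"],v["t"])
E
```

```text
pics
{'clock': 0.0, 'joints': array([ 1.48719032,  0.50187935, -0.42680009,  1.55147673,  0.2208166 ,
        1.13829888, -0.21031707]), 'joint_vel': array([-0.00197553,  0.00152989, -0.00143747, -0.00073378, -0.00032757,
       -0.0018498 ,  0.00127128]), 'effort': array([-2.67629121e-04, -5.69516659e+01, -5.81572562e+00, -2.80936307e+01,
        1.08625571e-02,  1.19948440e-02, -1.85346420e-05]), 'ee_pos': array([ 0.22065059, -0.61064678,  0.23022927]), 'tcp_rot': array([-3.13959440e+00, -6.08834112e-05,  3.46863831e-01]), 'ft_force': array([-0.20128659,  0.43569624, -0.29656996]), 'ft_torque': array([-0.01256484,  0.00748905,  0.028207  ]), 'grip_width': 0.08534997745091477}
0.0187
scene [[462.79005451   0.         250.84778513]
 [  0.         462.79005451 197.5837731 ]
 [  0.           0.           1.        ]] [[-0.82688601  0.56226499 -0.01084469]
 [ 0.31124929  0.44150246 -0.84154588]
 [-0.46838383 -0.69923791 -0.54007678]] [ 0.502433   -0.02474659  1.70283539]
top [[425.07471308   0.         260.35283196]
 [  0.         425.07471308 192.13616082]
 [  0.           0.           1.        ]] [[ 2.87208699e-02 -9.99587393e-01  3.95077937e-04]
 [-9.96497858e-01 -2.86631462e-02 -7.85521706e-02]
 [ 7.85310836e-02  1.86239236e-03 -9.96909926e-01]] [7.77012771e-04 6.22951825e-01 1.42174987e+00]
```

View pics/scene0.png

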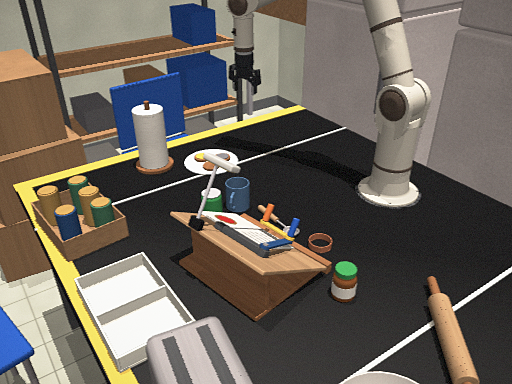

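View pics/top0.png

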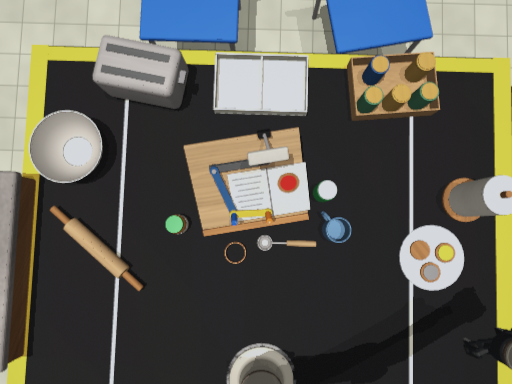

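Run:
```python
import cv2
a=cv2.imread("pics/top0.png")[115:255,165:355];cv2.imwrite("pics/topz.png",cv2.resize(a,None,fx=4,fy=4,interpolation=cv2.INTER_CUBIC))
a=cv2.imread("pics/scene0.png")[145:325,165:365];cv2.imwrite("pics/scz.png",cv2.resize(a,None,fx=4,fy=4,interpolation=cv2.INTER_CUBIC)[:600])
```

```text
(no output)
```

View pics/topz.png

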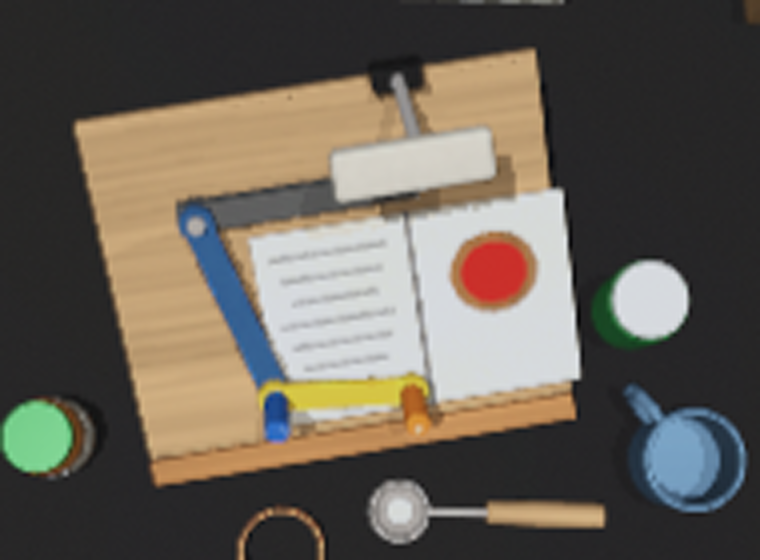

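View pics/scz.png

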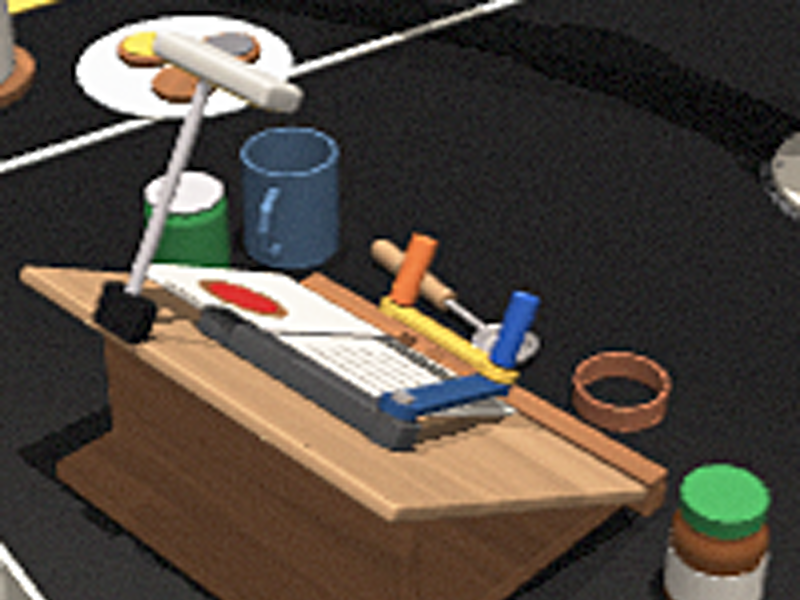

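```bash
cat > h.py <<'E'
import numpy as np,cv2
from rig import telemetry, viewer, bot
from scipy.spatial.transform import Rotation as Ro
def cast(v,px,z):
    d=v["R"].T@np.linalg.inv(v["mtx"])@[px[0],px[1],1]; c=-v["R"].T@v["t"]
    return c+d*(z-c[2])/d[2]
def tri(a,pa,b,pb):
    P=[v["mtx"]@np.c_[v["R"],v["t"]] for v in(a,b)]
    X=cv2.triangulatePoints(P[0],P[1],np.array(pa,float),np.array(pb,float))[:,0];X=X[:3]/X[3]
    e=[np.round(proj(v,X)-p,1) for v,p in((a,pa),(b,pb))]
    return X,e
def proj(v,X):
    c=v["mtx"]@(v["R"]@X+v["t"]);return c[:2]/c[2]
HS={"orange":((8,150,110),(16,255,255)),"blue":((108,200,120),(125,255,255))}
def knob(v,name,box):
    h=cv2.cvtColor(v["pixels"],cv2.COLOR_RGB2HSV);m=cv2.inRange(h,*HS[name])
    x0,y0,x1,y1=box;k=np.zeros_like(m);k[y0:y1,x0:x1]=m[y0:y1,x0:x1]
    n,l,s,c=cv2.connectedComponentsWithStats(k)
    i=1+np.argmax(s[1:,4]);return c[i],s[i]
E
python3 - <<'E'
from h import *
S=viewer.snapshot("scene");T=viewer.snapshot("top")
z=lambda u,v,ox,oy:(ox+(u+.5)/4-.5,oy+(v+.5)/4-.5)
for n,(u,v),h in(("UL",(76,122),.18),("UR",(535,50),.18),("LL",(155,487),.03),("LR",(575,418),.03)):print(n,cast(T,z(u,v,165,115),h).round(3))
for n in HS:
    a,sa=knob(S,n,(165,145,310,250));b,sb=knob(T,n,(165,180,290,235))
    print(n,a,sa,b,sb,tri(S,a,T,b))
print("hingecap",tri(S,z(402,395,165,145),T,z(196,225,165,115)))
print("lampL",tri(S,z(290,95,165,145),T,z(333,178,165,115)),"lampR",tri(S,z(165,45,165,145),T,z(492,150,165,115)))
E
```

```text
UL [0.748 0.257 0.18 ]
UR [ 0.814 -0.093  0.18 ]
LL [0.468 0.206 0.03 ]
LR [ 0.536 -0.146  0.03 ]
orange [267.61344538 212.2605042 ] [262 203  12  19 119] [268.35714286 217.21428571] [265 212   8  12  56] (array([ 0.53728013, -0.00981903,  0.11143831]), [array([0.3, 0. ]), array([ 0.2, -0.2])])
blue [290.28571429 228.        ] [289 225   3   7   7] [233. 214.] [233 214   1   1   1] (array([0.54241334, 0.103459  , 0.12320312]), [array([-0.3, -0. ]), array([-0.2,  0.2])])
hingecap (array([0.67295977, 0.16414758, 0.16652675]), [array([-0., -0.]), array([-0.,  0.])])
lampL (array([0.68398137, 0.05501024, 0.33963267]), [array([-0.6, -0.1]), array([-0.4,  0.5])]) lampR (array([ 0.70949005, -0.05299452,  0.33626652]), [array([0.6, 0.1]), array([ 0.4, -0.5])])
```

```bash
cat >> h.py <<'E'
HS["blue"]=((106,170,60),(125,255,255))
HS["orange"]=((6,170,90),(15,255,255))
yaw=.185; O=np.array([.651,.058,0])
RB=(Ro.from_euler('z',yaw)*Ro.from_euler('y',-np.pi/6)).as_matrix()
B0=O+Ro.from_euler('z',yaw).apply([-.128,0,.03])
def tob(X): return RB.T@(np.asarray(X)-B0)   # s,y,n
def tow(b): return B0+RB@np.asarray(b)
def plan(dst,yawt=None):
    s=telemetry.get_state();R=Ro.from_euler('xyz',s["tcp_rot"])
    return R.inv().apply(dst-s["ee_pos"])
E
python3 - <<'E'
from h import *
S=viewer.snapshot("scene");T=viewer.snapshot("top")
for n in HS:
    for a,b in(((165,145,310,250),(225,205,290,235)),):
        a,sa=knob(S,n,a);b,sb=knob(T,n,b)
        X,e=tri(S,a,T,b);print(n,a,sa,b,sb,X,e,tob(X).round(4))
for X in([.673,.1641,.1665],[.697,.001,.338]):print(tob(X))
h=cv2.cvtColor(T["pixels"],cv2.COLOR_RGB2HSV);print(h[214:226,229:240,0]);print(h[214:226,229:240,1])
E
```

```text
orange [267.59459459 212.42342342] [262 203  12  19 111] [268.17073171 215.85365854] [266 212   7  10  41] [ 0.54027784 -0.0081038   0.11306683] [array([-0.2, -0. ]), array([-0.1,  0.2])] [ 0.0476 -0.0446  0.0684]
blue [293.12280702 226.85087719] [288 218  12  19 114] [233.34883721 218.58139535] [231 213   5  12  43] [0.52899953 0.10129968 0.12024782] [array([0.1, 0. ]), array([ 0., -0.])] [0.059  0.065  0.0701]
[0.21473068 0.10024271 0.03364181]
[ 0.29492841 -0.06448891  0.18537077]
[[ 23  26  41 108 108 109 109  25  26  27  27]
 [ 22  26 108 109 108 109 109 114  25  26  27]
 [ 20  25 108 108 108 109 109 115  24  25  27]
 [ 18  22 110 108 108 109 109 114  22  23  26]
 [ 17  15 110 108 108 109 109 110  98  21  21]
 [ 17  16 110 108 108 109 109 110 107  21  19]
 [ 18  16 111 108 108 108 108 110 110  20  19]
 [ 17  16 110 108 107 107 108 109 118  17  16]
 [ 17  15 111 108 108 108 107 109 117  17  17]
 [ 17  16 112 107 107 108 108 109 144  17  17]
 [ 17  15 118 108 107 107 108 115  13  15  14]
 [ 15  15  13 168 133 132 134   9  15  15  15]]
[[131 166  42 199 198 196 191  33 174 174 172]
 [126 159 111 197 198 196 199  99 172 178 172]
 [112 147 201 197 196 198 199  94 169 184 172]
 [104 118 160 197 195 198 197 110 116  94 108]
 [ 99  92 115 198 197 195 199 161   9  21  20]
 [ 99  92 114 199 196 195 199 146  18  21  21]
 [101  92 114 194 194 197 196 161  19  31  30]
 [100  91 126 189 191 187 163 164  23  71  79]
 [102  86 104 191 189 175 133 146  38 105 103]
 [103  85  74 190 191 181 144 133  27 105 103]
 [105 100  52 183 191 191 184 104 101 142 144]
 [118 132 124  56  69  69  64  79 138 138 135]]
```

```bash
python3 -m crank '[[0,0,-0.02,9.3,0.085],[0,0,-0.02,0,0.085],[0,0,0,0,0.085]]' 20
python3 - <<'E'
from h import *
s=telemetry.get_state();print(s["tcp_rot"],s["joints"].round(2))
g=tow([.046,-.045,.07]);print(g,plan(g-[0,0,.0187]))
E
```

```text
clock: 0.68
ee_pos: [0.2217, -0.6125, 0.2738]
tcp_rot: [3.137, -0.001, 0.188]
ft_force: [-0.1, -0.4, 0.3]
grip_width: 0.085
[ 3.13716194e+00 -6.73480369e-04  1.87569448e-01] [ 1.47  0.46 -0.4   1.5   0.19  1.21 -0.34]
[ 0.53821638 -0.00888751  0.11362178] [ 0.42336616 -0.53482892  0.17679976]
```

```bash
python3 -m crank '[[0.03,-0.04,0,0,0.085],[0.035,-0.045,0,0,0.085],[0.035,-0.045,0,0,0.085],[0.035,-0.045,0,0,0.085],[0.035,-0.045,0,0,0.085],[0.035,-0.045,0,0,0.085],[0.035,-0.045,0,0,0.085],[0.035,-0.045,0,0,0.085],[0.035,-0.045,0,0,0.085],[0.035,-0.045,0,0,0.085],[0.035,-0.045,0,0,0.085],[0.035,-0.045,0,0,0.085]]'
python3 - <<'E'
from h import *
s=telemetry.get_state();print(s["tcp_rot"],s["joints"].round(2))
g=tow([.046,-.045,.07]);print(g,plan(g-[0,0,.0187]))
E
```

```text
clock: 2.17
ee_pos: [0.5312, -0.0079, 0.271]
tcp_rot: [3.141, -0.0, 0.186]
ft_force: [0.5, 0.4, 0.3]
grip_width: 0.0849
[ 3.14107191e+00 -5.50181337e-05  1.86330335e-01] [ 0.62  0.3  -0.79  1.79  0.24  1.14 -1.63]
[ 0.53821638 -0.00888751  0.11362178] [0.00668998 0.00219407 0.17612131]
```

```bash
python3 -m crank '[[0.0067,0.002,0.03,0,0.085],[0,0,0.03,0,0.085],[0,0,0.03,0,0.085],[0,0,0.0,0,0.085]]'
python3 - <<'E'
from h import *
for n in("scene","top"):
    v=viewer.snapshot(n);x,y=(165,100) if n=="scene" else (165,100);cv2.imwrite(f"pics/{n}1.png",cv2.resize(v["pixels"][y:y+145,x:x+190,::-1],None,fx=4,fy=4))
g=tow([.046,-.045,.07]);print(g,plan(g-[0,0,.0187]))
E
```

```text
clock: 2.68
ee_pos: [0.5355, -0.01, 0.1789]
tcp_rot: [-3.14, 0.005, 0.187]
ft_force: [-0.5, 0.0, 0.0]
grip_width: 0.085
[ 0.53821638 -0.00888751  0.11362178] [ 0.00049026 -0.00079161  0.08682651]
```

View pics/scene1.png

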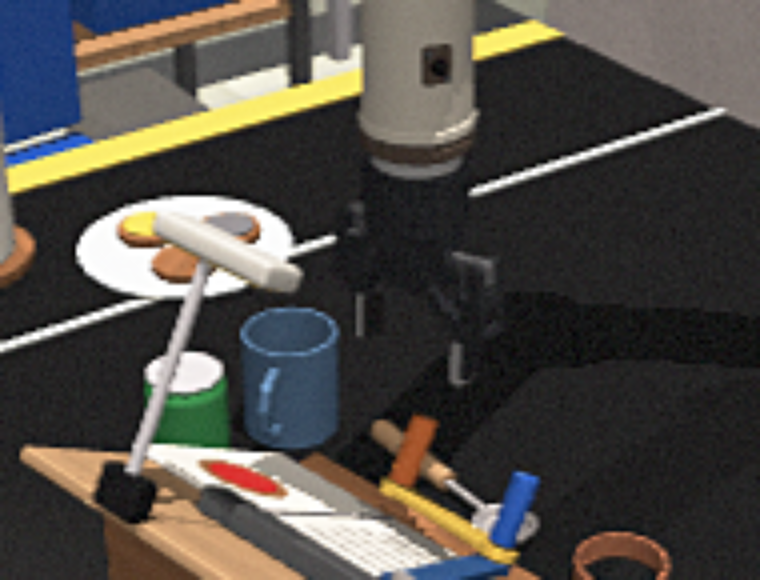

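View pics/top1.png

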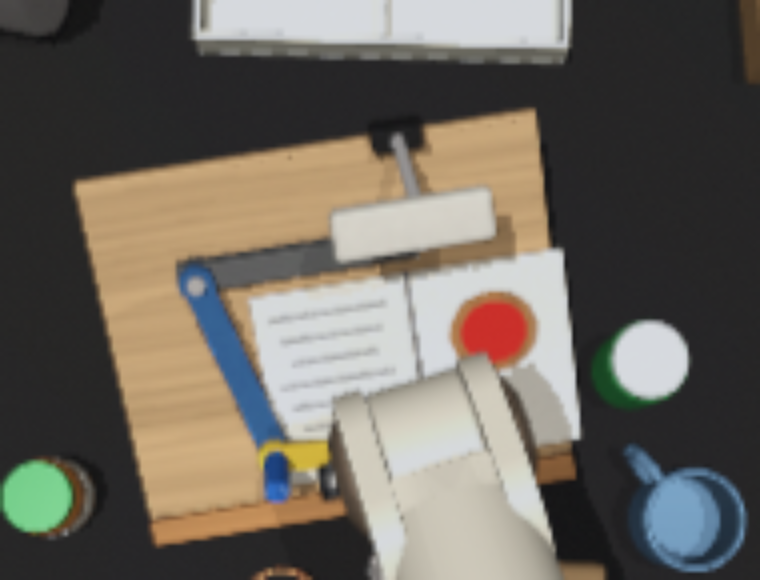

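```bash
python3 -m crank '[[0.0005,0,0.03,0,0.085],[0,0,0.03,0,0.085],[0,0,0.026,0,0.085],[0,0,0,0,0.085],[0,0,0,0,0.04],[0,0,0,0,0.04],[0,0,0,0,0.01],[0,0,0,0,0.01],[0,0,0,0,0.01]]' 20
python3 - <<'E'
from h import *
for n in("scene",):
    v=viewer.snapshot(n);x,y=(165,100) if n=="scene" else (165,100);cv2.imwrite(f"pics/{n}2.png",cv2.resize(v["pixels"][y:y+145,x:x+190,::-1],None,fx=4,fy=4))
g=tow([.046,-.045,.07]);print(g,plan(g-[0,0,.0187]))
E
```

```text
clock: 3.9
ee_pos: [0.5383, -0.0097, 0.0958]
tcp_rot: [3.141, -0.0, 0.185]
ft_force: [-1.9, -0.1, 5.1]
grip_width: 0.0193
[ 0.53821638 -0.00888751  0.11362178] [ 0.00012588 -0.00080364  0.00080019]
```

View pics/scene2.png

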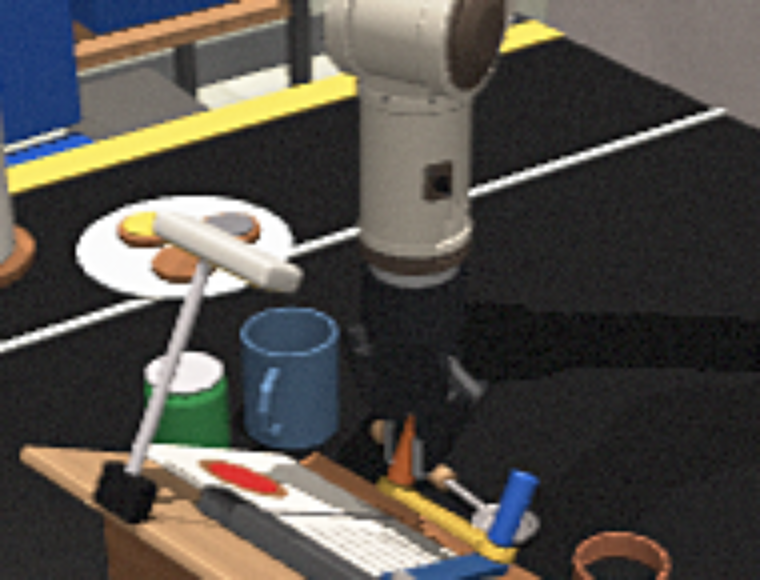

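```bash
cat >> h.py <<'E'
def arc(c,r,th):  # th: angle from -y (right) toward +s (up), deg
    p=np.array([[c[0]+r*np.sin(np.radians(t)),c[1]-r*np.cos(np.radians(t)),.07] for t in th])
    d=np.diff([tow(q) for q in p],axis=0);s=telemetry.get_state()
    print(Ro.from_euler('xyz',s["tcp_rot"]).inv().apply(d).round(4).tolist())
def kn():
    s=telemetry.get_state();b=tob(s["ee_pos"]+[0,0,.0187]);print("knob",b.round(4),s["ft_force"].round(1),s["joints"].round(2));return b
E
python3 - <<'E'
from h import *
b=kn();c=(.059,.065);print(np.hypot(b[0]-c[0],b[1]-c[1]),np.degrees(np.arctan2(b[0]-c[0],c[1]-b[1])))
arc(c,.11,np.linspace(-6.7,103,13))
E
```

```text
knob [ 0.0463 -0.0458  0.0708] [-1.8  0.3  5.4] [ 0.5   0.54 -0.67  1.93  0.45  0.82 -1.8 ]
0.1115299622996629 -6.543206826952914
[[0.0152, 0.0006, -0.0088], [0.0151, -0.0021, -0.0087], [0.0146, -0.0049, -0.0084], [0.0137, -0.0075, -0.0079], [0.0125, -0.0099, -0.0072], [0.011, -0.0121, -0.0064], [0.0092, -0.014, -0.0053], [0.0072, -0.0155, -0.0041], [0.0049, -0.0166, -0.0029], [0.0026, -0.0173, -0.0015], [0.0002, -0.0175, -0.0001], [-0.0022, -0.0173, 0.0013]]
```

```bash
python3 -m crank '[[0.0152,0.0006,-0.0088,0,0.01],[0.0151,-0.0021,-0.0087,0,0.01],[0.0146,-0.0049,-0.0084,0,0.01],[0.0137,-0.0075,-0.0079,0,0.01],[0.0125,-0.0099,-0.0072,0,0.01],[0.011,-0.0121,-0.0064,0,0.01],[0,0,0,0,0.01]]'
python3 - <<'E'
from h import *
b=kn();c=(.059,.065);print(np.hypot(b[0]-c[0],b[1]-c[1]),np.degrees(np.arctan2(b[0]-c[0],c[1]-b[1])))
v=viewer.snapshot("scene");X=knob(v,"blue",(165,145,310,250));print(X)
E
```

```text
clock: 4.82
ee_pos: [0.6139, 0.0434, 0.144]
tcp_rot: [-3.14, -0.003, 0.187]
ft_force: [-1.7, 0.7, 5.7]
grip_width: 0.0193
knob [ 0.1433 -0.0075  0.0705] [-1.7  0.7  5.7] [ 0.38  0.59 -0.68  1.71  0.44  0.99 -1.84]
0.11115066977427668 49.30446733897621
(array([292.49557522, 226.24778761]), array([287, 218,  12,  19, 113], dtype=int32))
```

```bash
python3 -m crank '[[0.0092,-0.014,-0.0053,0,0.01],[0.0072,-0.0155,-0.0041,0,0.01],[0.0049,-0.0166,-0.0029,0,0.01],[0.0026,-0.0173,-0.0015,0,0.01],[0.0002,-0.0175,-0.0001,0,0.01],[-0.001,-0.0173,0.0006,0,0.01],[0,-0.004,0,0,0.01],[0,0,0,0,0.01]]'
python3 - <<'E'
from h import *
b=kn();c=(.059,.065);print(np.hypot(b[0]-c[0],b[1]-c[1]),np.degrees(np.arctan2(b[0]-c[0],c[1]-b[1])))
v=viewer.snapshot("scene");X=knob(v,"blue",(165,145,310,250));print(X)
cv2.imwrite(f"pics/scene3.png",cv2.resize(v["pixels"][100:245,165:355,::-1],None,fx=4,fy=4))
E
```

```text
clock: 5.88
ee_pos: [0.6144, 0.1447, 0.1552]
tcp_rot: [3.14, 0.004, 0.185]
ft_force: [-7.9, -3.5, 4.7]
grip_width: 0.0197
knob [0.1654 0.092  0.0707] [-7.9 -3.5  4.7] [ 0.21  0.61 -0.69  1.66  0.44  1.04 -2.  ]
0.10980775732466029 104.23294611479803
(array([294.67010309, 228.82474227]), array([289, 219,  12,  19,  97], dtype=int32))
```

View pics/scene3.png

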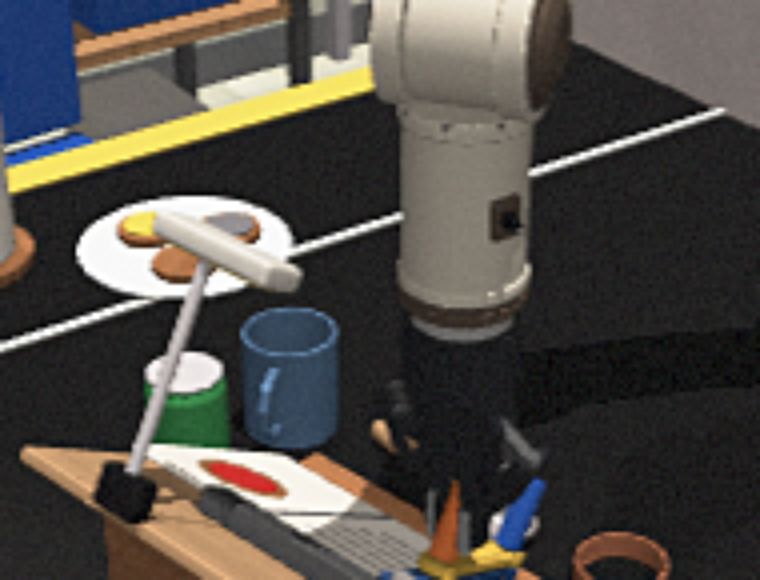

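```bash
python3 -m crank '[[0,-0.004,0,0,0.01],[0,0,0,0,0.01],[0,0,0,0,0.085],[0,0,0,0,0.085],[0,0,0,0,0.085],[0,0,-0.05,0,0.085],[0,0,-0.05,0,0.085],[-0.05,0,0,0,0.085],[-0.06,0,0,0,0.085],[-0.06,0,0,0,0.085],[0,0,0,0,0.085]]'
python3 - <<'E'
from h import *
S=viewer.snapshot("scene");T=viewer.snapshot("top")
for n in HS:
    try:
        a,sa=knob(S,n,(165,145,310,250));b,sb=knob(T,n,(205,165,290,235))
        X,e=tri(S,a,T,b);print(n,a,sa,b,sb,e,tob(X).round(4))
    except Exception as ex:print(ex)
for n,v in(("s",S),("t",T)):cv2.imwrite(f"pics/{n}4.png",cv2.resize(v["pixels"][100:245,165:355,::-1],None,fx=4,fy=4))
kn()
E
```

```text
clock: 7.3
ee_pos: [0.4436, 0.1167, 0.2551]
tcp_rot: [3.137, 0.003, 0.186]
ft_force: [0.1, -0.2, -0.5]
grip_width: 0.0849
orange [278.89795918 230.34693878] [273 220  14  21 147] [218.78125 188.     ] [216 185   6   7  32] [array([-0.7, -0. ]), array([-0.5,  0.5])] [0.1691 0.0934 0.0687]
blue [296.65873016 227.85714286] [291 219  12  19 126] [229.86666667 219.55555556] [228 215   5  11  45] [array([-0., -0.]), array([-0.,  0.])] [0.0584 0.0765 0.0722]
knob [0.0711 0.0959 0.2423] [-0.2  0.5 -0.2] [ 0.46  0.18 -0.85  1.96  0.15  1.07 -1.84]
```

View pics/s4.png

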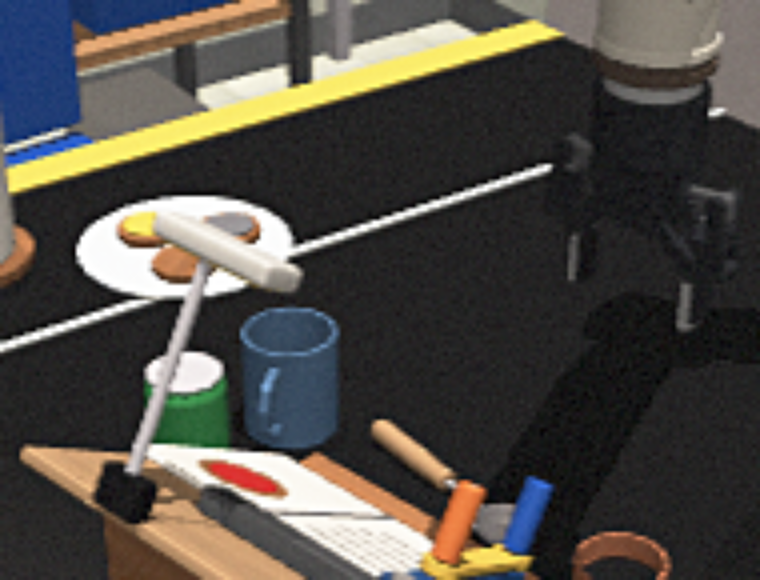

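View pics/t4.png

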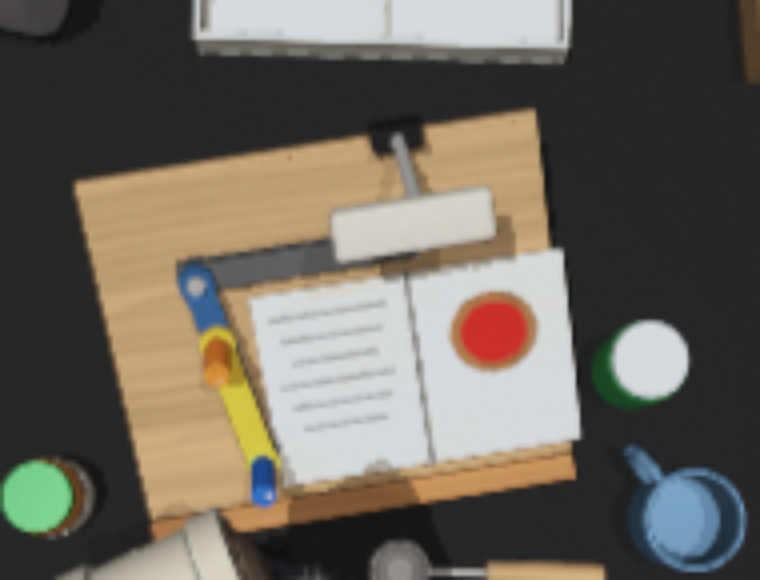

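Run:
```python
from h import *
g=tow([.0575,.0765,.07]);print(g,plan(g-[0,0,.0187]))
arc((.2147,.1002),.16,-np.linspace(81.5,28,13))
```

```text
[0.52565623 0.11237122 0.11937178] [0.07396567 0.01914428 0.15627285]
[[0.002, 0.0122, -0.0011], [0.0028, 0.012, -0.0016], [0.0036, 0.0117, -0.0021], [0.0044, 0.0114, -0.0025], [0.0052, 0.0109, -0.0029], [0.0059, 0.0104, -0.0034], [0.0066, 0.0099, -0.0038], [0.0072, 0.0093, -0.0041], [0.0078, 0.0086, -0.0045], [0.0084, 0.0079, -0.0048], [0.0089, 0.0071, -0.0051], [0.0093, 0.0063, -0.0053]]
```

```bash
python3 -m crank '[[0.037,0.01,0,0,0.085],[0.037,0.009,0.03,0,0.06],[0,0,0.03,0,0.06],[0,0,0,0,0.06]]'
python3 - <<'E'
from h import *
g=tow([.0575,.0765,.07]);print(g,plan(g-[0,0,.0187]))
E
```

```text
clock: 7.9
ee_pos: [0.5244, 0.1132, 0.1936]
tcp_rot: [-3.139, 0.005, 0.184]
ft_force: [-0.7, 0.2, 0.3]
grip_width: 0.0601
[0.52565623 0.11237122 0.11937178] [0.00149172 0.00122671 0.09288601]
```

```bash
python3 -m crank '[[0.001,0.001,0.03,0,0.06],[0,0,0.03,0,0.06],[0,0,0.033,0,0.06],[0,0,0,0,0.06],[0,0,0,0,0.01],[0,0,0,0,0.01],[0,0,0,0,0.01],[0,0,0,0,0.01]]' 25
python3 - <<'E'
from h import *
b=kn();c=(.2147,.1002);print(np.hypot(b[0]-c[0],b[1]-c[1]),np.degrees(np.arctan2(c[0]-b[0],c[1]-b[1])))
v=viewer.snapshot("scene");cv2.imwrite(f"pics/scene5.png",cv2.resize(v["pixels"][100:245,165:355,::-1],None,fx=4,fy=4))
E
```

```text
clock: 8.9
ee_pos: [0.5272, 0.1124, 0.1047]
tcp_rot: [3.141, -0.003, 0.184]
ft_force: [-2.1, -0.4, 6.7]
grip_width: 0.019
knob [0.0608 0.0762 0.0727] [-2.1 -0.4  6.7] [ 0.29  0.54 -0.7   1.93  0.46  0.84 -2.04]
0.15572438845034406 81.13064089306039
```

View pics/scene5.png

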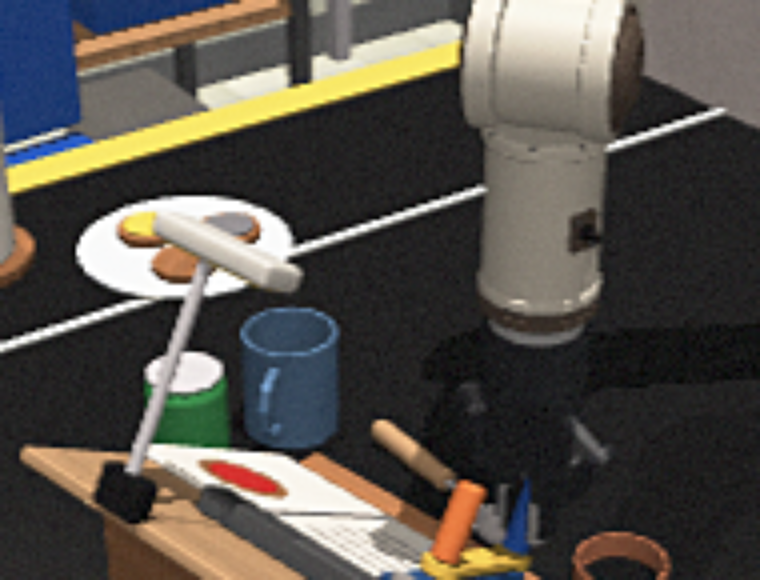

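```bash
python3 -m crank '[[0.002,0.0122,-0.0011,0,0.01],[0.0028,0.012,-0.0016,0,0.01],[0.0036,0.0117,-0.0021,0,0.01],[0.0044,0.0114,-0.0025,0,0.01],[0.0052,0.0109,-0.0029,0,0.01],[0.0059,0.0104,-0.0034,0,0.01],[0,0,0,0,0.01]]'
python3 - <<'E'
from h import *
b=kn();c=(.2147,.1002);print(np.hypot(b[0]-c[0],b[1]-c[1]),np.degrees(np.arctan2(c[0]-b[0],c[1]-b[1])))
E
```

```text
clock: 9.82
ee_pos: [0.5643, 0.0492, 0.1187]
tcp_rot: [-3.141, -0.005, 0.184]
ft_force: [0.3, 1.7, 9.7]
grip_width: 0.0193
knob [0.0893 0.0073 0.0724] [0.3 1.7 9.7] [ 0.4   0.55 -0.69  1.85  0.45  0.89 -1.89]
0.15601454059863237 53.465551986129526
```

```bash
python3 -m crank '[[0.0066,0.0099,-0.0038,0,0.01],[0.0072,0.0093,-0.0041,0,0.01],[0.0078,0.0086,-0.0045,0,0.01],[0.0084,0.0079,-0.0048,0,0.01],[0.0089,0.0071,-0.0051,0,0.01],[0.0093,0.0063,-0.0053,0,0.01],[0,0,0,0,0.01]]'
python3 - <<'E'
from h import *
b=kn();c=(.2147,.1002);print(np.hypot(b[0]-c[0],b[1]-c[1]),np.degrees(np.arctan2(c[0]-b[0],c[1]-b[1])))
S=viewer.snapshot("scene");T=viewer.snapshot("top")
for n,v in(("s",S),("t",T)):cv2.imwrite(f"pics/{n}6.png",cv2.resize(v["pixels"][100:245,165:355,::-1],None,fx=4,fy=4))
E
```

```text
clock: 10.7
ee_pos: [0.6197, 0.0114, 0.1458]
tcp_rot: [-3.139, -0.003, 0.185]
ft_force: [-0.8, 3.7, 7.0]
grip_width: 0.0191
knob [ 0.144  -0.04    0.0722] [-0.8  3.7  7. ] [ 0.44  0.6  -0.69  1.7   0.44  1.   -1.79]
0.15703954583090263 26.753665593976866
```

View pics/s6.png

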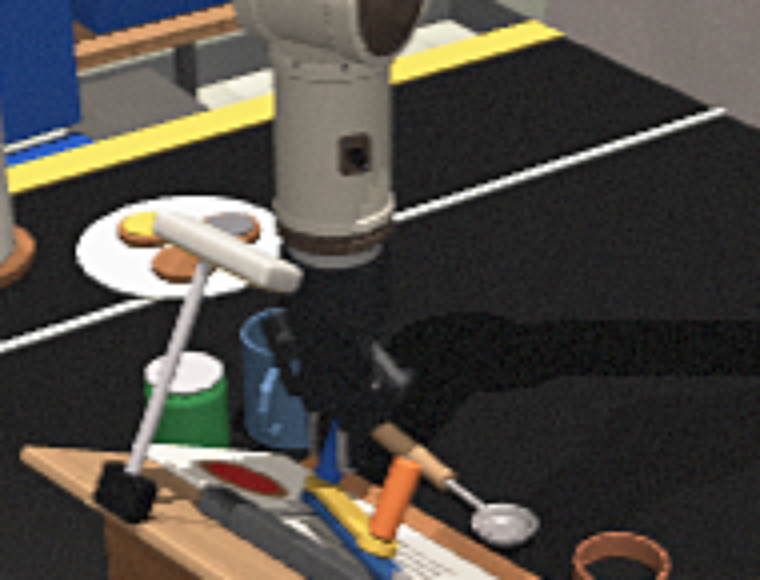

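View pics/t6.png

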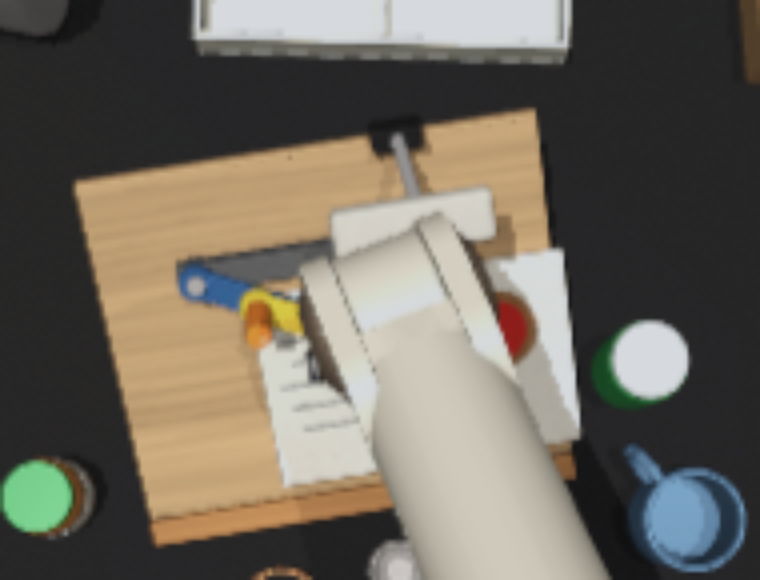

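```bash
python3 -m crank '[[0,0,0,0,0.06],[0,0,0,0,0.06],[-0.02,0,0,0,0.06],[-0.03,0,0,0,0.06],[-0.05,0,0,0,0.06],[-0.05,0,-0.03,-10,0.085],[0,0,-0.02,-10,0.085],[0,0,0,-10,0.085],[0,0,0,-10,0.085],[0,0,0,-10,0.085],[0,0,0,-10,0.085],[0,0,0,-10,0.085]]'
python3 - <<'E'
from h import *
b=kn()
S=viewer.snapshot("scene");T=viewer.snapshot("top")
for n in HS:
        a,sa=knob(S,n,(165,145,310,250));b,sb=knob(T,n,(205,165,290,235))
        X,e=tri(S,a,T,b);print(n,a,sa,b,sb,e,tob(X).round(4))
E
```

```text
clock: 12.3
ee_pos: [0.4705, -0.0188, 0.194]
tcp_rot: [-3.141, 0.001, 1.411]
ft_force: [-0.1, -0.5, 1.2]
grip_width: 0.085
knob [ 0.0363 -0.0423  0.19  ] [-0.1 -0.5  1.2] [ 0.9   0.38 -1.08  2.01  0.4   0.99 -0.54]
orange [263.16556291 223.78807947] [257 214  13  21 151] [229.23333333 178.6       ] [227 176   6   8  30] [array([-0.7, -0. ]), array([-0.5,  0.6])] [0.195  0.0568 0.07  ]
blue [249.46666667 210.69166667] [244 202  12  19 120] [262.72727273 190.47727273] [260 186   7  10  44] [array([0.1, 0. ]), array([ 0.1, -0.1])] [ 0.1401 -0.04    0.0697]
```

```bash
python3 -m crank '[[0,0,0,-10,0.085],[0,0,0,-10,0.085],[0,0,0,0,0.085]]'
python3 - <<'E'
from h import *
b=kn();s=telemetry.get_state();print(s["tcp_rot"])
Rz=Ro.from_euler('z',yaw).inv();print("stand tcp",Rz.apply(s["ee_pos"]-O),"blue top",Rz.apply(tow([.140,-.04,.095])-O),"lamp",Rz.apply(np.array([.697,.001,.338])-O))
S=viewer.snapshot("scene");T=viewer.snapshot("top")
cv2.imwrite(f"pics/s7.png",cv2.resize(S["pixels"][100:245,165:355,::-1],None,fx=4,fy=4))
E
```

```text
clock: 12.78
ee_pos: [0.4706, -0.0183, 0.194]
tcp_rot: [-3.141, -0.0, 1.75]
ft_force: [0.7, 0.4, 0.2]
grip_width: 0.0847
knob [ 0.0365 -0.0418  0.1899] [0.7 0.4 0.2] [ 0.95  0.42 -1.16  2.01  0.46  1.01 -0.26]
[-3.14101984e+00 -4.81368146e-04  1.75029519e+00]
stand tcp [-0.19136155 -0.04183671  0.19395279] blue top [-0.05425644 -0.04        0.18227241] lamp [ 0.03473012 -0.06448891  0.338     ]
```

View pics/s7.png

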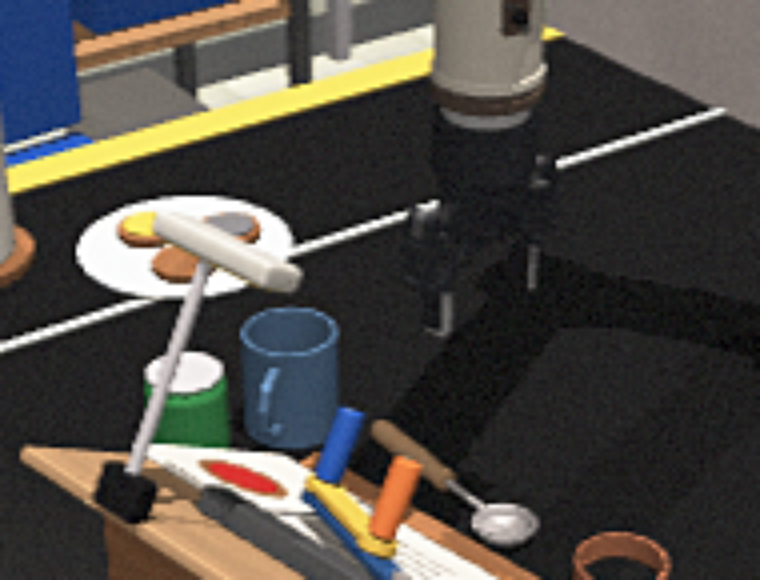

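Run:
```python
from h import *
v=viewer.snapshot("scene");R=Ro.from_euler('z',yaw).as_matrix()
g=cv2.convertScaleAbs(v["pixels"][130:200,255:320,::-1],alpha=2.5,beta=20);cv2.imwrite("pics/s7b.png",cv2.resize(g,None,fx=9,fy=8))
for y0 in(-.042,-.028):
  for p in((435,333),(428,325),(405,275),(410,240),(415,205),(455,215),(530,288)):
    px=(165+p[0]/4-.4,100+p[1]/4-.4)
    d=R.T@v["R"].T@np.linalg.inv(v["mtx"])@[*px,1];c=R.T@(-v["R"].T@v["t"]-O)
    X=c+d*(y0-c[1])/d[1];print(y0,p,"rel tcp x",(X[0]+.1914).round(3),"z above tcp",(X[2]-.194).round(3))
```

```text
-0.042 (435, 333) rel tcp x 0.049 z above tcp 0.015
-0.042 (428, 325) rel tcp x 0.057 z above tcp 0.025
-0.042 (405, 275) rel tcp x 0.081 z above tcp 0.076
-0.042 (410, 240) rel tcp x 0.077 z above tcp 0.102
-0.042 (415, 205) rel tcp x 0.072 z above tcp 0.128
-0.042 (455, 215) rel tcp x 0.03 z above tcp 0.104
-0.042 (530, 288) rel tcp x -0.058 z above tcp 0.009
-0.028 (435, 333) rel tcp x 0.064 z above tcp 0.027
-0.028 (428, 325) rel tcp x 0.072 z above tcp 0.037
-0.028 (405, 275) rel tcp x 0.096 z above tcp 0.087
-0.028 (410, 240) rel tcp x 0.092 z above tcp 0.113
-0.028 (415, 205) rel tcp x 0.087 z above tcp 0.138
-0.028 (455, 215) rel tcp x 0.046 z above tcp 0.115
-0.028 (530, 288) rel tcp x -0.041 z above tcp 0.021
```

View pics/s7b.png

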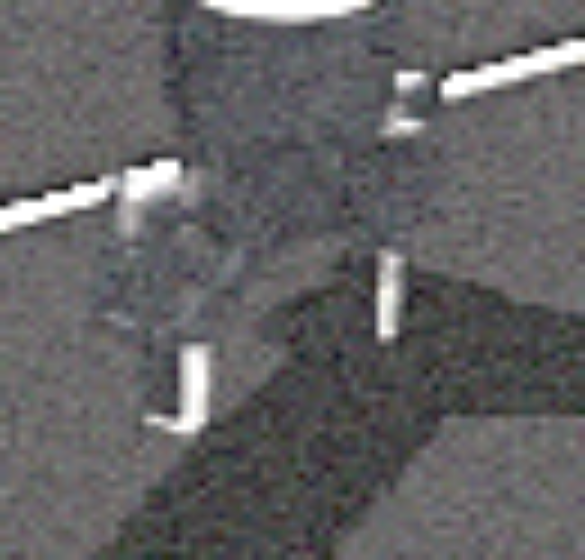

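```bash
python3 -m crank '[[0,0.01,0.02,0,0.085],[0,0.02,0.019,0,0.085],[0,0.03,0,0,0.085],[0,0,0,0,0.085]]'
python3 - <<'E'
from h import *
s=telemetry.get_state();kn()
Rz=Ro.from_euler('z',yaw).inv();print("stand tcp",Rz.apply(s["ee_pos"]-O))
S=viewer.snapshot("scene")
cv2.imwrite(f"pics/s8.png",cv2.resize(S["pixels"][100:245,165:355,::-1],None,fx=4,fy=4))
E
```

```text
clock: 13.42
ee_pos: [0.5315, -0.0062, 0.1552]
tcp_rot: [3.14, -0.001, 1.753]
ft_force: [0.2, 0.3, -1.1]
grip_width: 0.085
knob [ 0.0709 -0.0411  0.1253] [ 0.2  0.3 -1.1] [ 0.76  0.57 -1.03  1.91  0.58  1.   -0.35]
stand tcp [-0.12924923 -0.04107713  0.15522092]
```

View pics/s8.png

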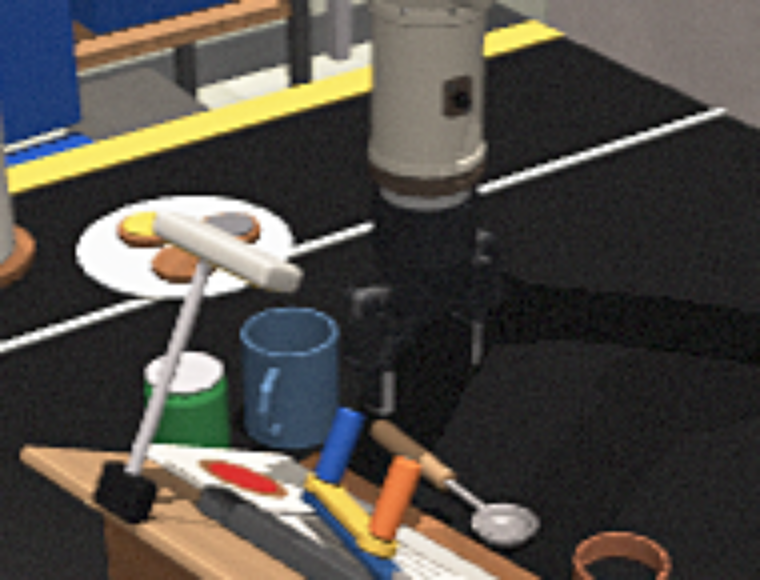

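```bash
python3 -m crank '[[0,0.008,0,0,0.085],[-0.001,0.008,-0.001,0,0.085],[-0.003,0.008,-0.001,0,0.085],[-0.003,0.008,-0.001,0,0.085],[-0.003,0.008,-0.001,0,0.085],[0,0,0,0,0.085]]'
python3 - <<'E'
from h import *
s=telemetry.get_state();kn()
Rz=Ro.from_euler('z',yaw).inv();print("stand tcp",Rz.apply(s["ee_pos"]-O))
S=viewer.snapshot("scene");print(knob(S,"blue",(165,145,310,250)))
cv2.imwrite(f"pics/s9.png",cv2.resize(S["pixels"][100:245,165:355,::-1],None,fx=4,fy=4))
E
```

```text
clock: 14.22
ee_pos: [0.5698, -0.0107, 0.165]
tcp_rot: [-3.138, 0.007, 1.754]
ft_force: [-17.3, -4.5, 23.9]
grip_width: 0.085
knob [ 0.1076 -0.0526  0.1153] [-17.3  -4.5  23.9] [ 0.71  0.62 -1.01  1.8   0.6   1.07 -0.34]
stand tcp [-0.09247115 -0.05257617  0.16500201]
(array([240.47008547, 208.72649573]), array([236, 200,  11,  19, 117], dtype=int32))
```

View pics/s9.png

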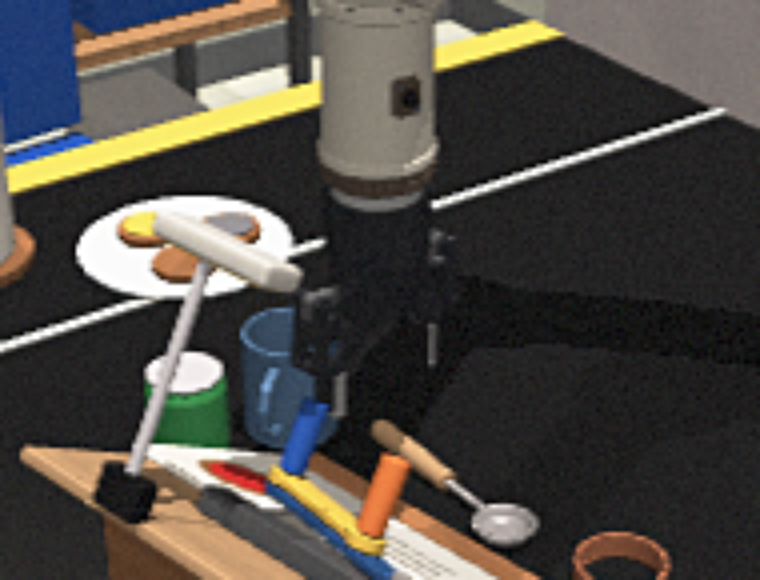

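```bash
python3 -m crank '[[0,-0.01,0,0,0.085],[0,-0.02,0,0,0.085],[0,-0.01,0,0,0.085],[0,0,0,0,0.085]]'
python3 - <<'E'
from h import *
s=telemetry.get_state();kn()
Rz=Ro.from_euler('z',yaw).inv();print("stand tcp",Rz.apply(s["ee_pos"]-O))
S=viewer.snapshot("scene");T=viewer.snapshot("top");cv2.imwrite(f"pics/t10.png",cv2.resize(T["pixels"][100:245,165:355,::-1],None,fx=4,fy=4))
h=np.array([.2147,.1002])
# knob on plane n=.0685 from scene view alone
def onb(v,p,n):
    d=RB.T@v["R"].T@np.linalg.inv(v["mtx"])@[*p,1];c=tob(-v["R"].T@v["t"]);return c+d*(n-c[2])/d[2]
for n in HS:
    a,sa=knob(S,n,(165,145,310,250));b=onb(S,a,.0685);print(n,a,sa,b.round(4),np.linalg.norm(b[:2]-h),np.degrees(np.arctan2(h[0]-b[0],h[1]-b[1])), Rz.apply(tow([b[0],b[1],.095])-O))
E
```

```text
clock: 14.78
ee_pos: [0.5313, -0.0173, 0.1591]
tcp_rot: [-3.141, 0.0, 1.755]
ft_force: [0.0, 0.0, 0.7]
grip_width: 0.085
knob [ 0.0709 -0.052   0.1298] [0.  0.  0.7] [ 0.78  0.57 -1.04  1.9   0.58  1.01 -0.33]
stand tcp [-0.13152133 -0.05199092  0.15912171]
orange [260.04666667 223.16      ] [254 213  13  21 150] [0.1965 0.0499 0.0685] 0.05350285599509184 19.928883882324406 [-0.00535774  0.04990109  0.21050409]
blue [239.69166667 208.28333333] [235 199  11  19 120] [ 0.1663 -0.0558  0.0685] 0.16335747818782592 17.233015066329955 [-0.03147654 -0.055824    0.1954244 ]
```

View pics/t10.png

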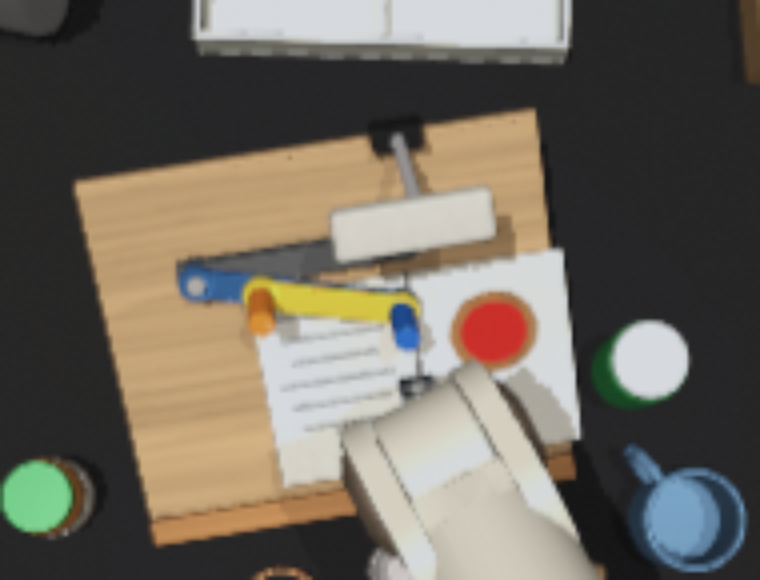

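Run:
```python
from h import *
T=viewer.snapshot("top");Rz=Ro.from_euler('z',yaw).inv()
cv2.imwrite("pics/t10b.png",cv2.resize(cv2.convertScaleAbs(T["pixels"][180:215,245:300,::-1],alpha=1.6,beta=30),None,fx=14,fy=14,interpolation=0))
for z in(.2,.22,.24,.26,.28):
    for p in((408,375),(420,375)): print(z,(Rz.apply(cast(T,(165+p[0]/4-.4,100+p[1]/4-.4),z)-O)-[-.1315,-.052,0]).round(3))
```

```text
0.2 [0.076 0.003 0.2  ]
0.2 [ 0.075 -0.006  0.2  ]
0.22 [0.075 0.003 0.22 ]
0.22 [ 0.073 -0.005  0.22 ]
0.24 [0.073 0.004 0.24 ]
0.24 [ 0.072 -0.005  0.24 ]
0.26 [0.072 0.005 0.26 ]
0.26 [ 0.071 -0.004  0.26 ]
0.28 [0.07  0.005 0.28 ]
0.28 [ 0.069 -0.003  0.28 ]
```

View pics/t10b.png

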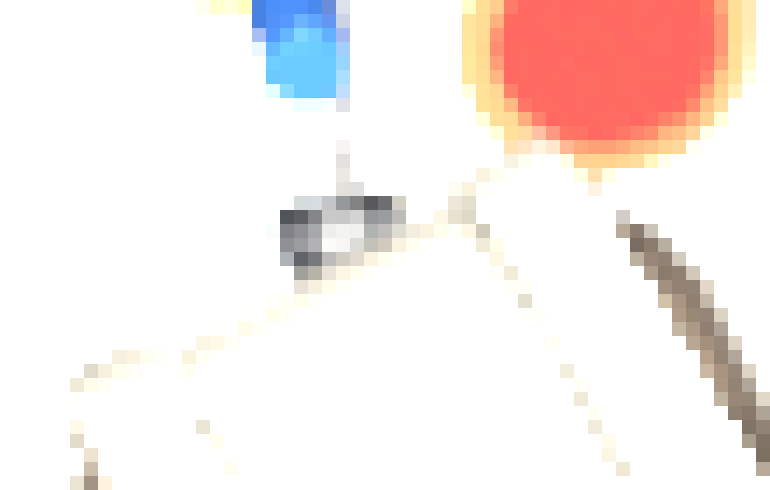

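```bash
python3 -m crank '[[0,0,0.02,0,0.085],[-0.002,0,0.019,0,0.085],[-0.002,0.008,0,0,0.085],[0,0.006,-0.001,0,0.085],[0,0.006,-0.003,0,0.085],[0,0.006,-0.003,0,0.085],[0,0,0,0,0.085]]'
python3 - <<'E'
from h import *
s=telemetry.get_state();kn()
Rz=Ro.from_euler('z',yaw).inv();print("stand tcp",Rz.apply(s["ee_pos"]-O))
S=viewer.snapshot("scene");print(knob(S,"blue",(165,145,310,250)))
cv2.imwrite(f"pics/s11.png",cv2.resize(S["pixels"][100:245,165:355,::-1],None,fx=4,fy=4))
E
```

```text
clock: 15.8
ee_pos: [0.5583, -0.0159, 0.1276]
tcp_rot: [3.141, 0.0, 1.755]
ft_force: [-0.9, -0.2, 0.2]
grip_width: 0.0849
knob [ 0.0783 -0.0556  0.0891] [-0.9 -0.2  0.2] [ 0.71  0.64 -0.98  1.86  0.64  0.99 -0.36]
stand tcp [-0.10472262 -0.05559217  0.12760429]
(array([238.08064516, 208.        ]), array([233, 199,  12,  19, 124], dtype=int32))
```

View pics/s11.png

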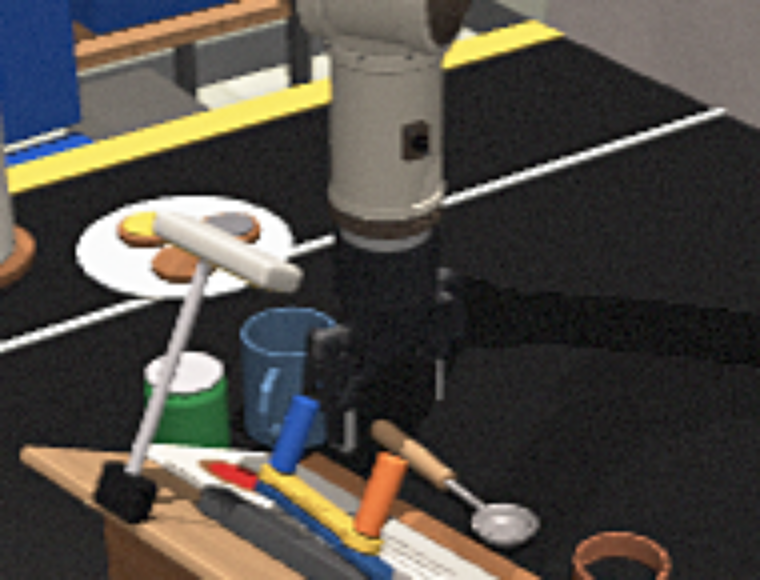

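```bash
python3 -m crank '[[0,0.006,-0.003,0,0.085],[-0.001,0.006,-0.003,0,0.085],[-0.001,0.006,-0.003,0,0.085],[0,0.004,-0.002,0,0.085],[0,0,0,0,0.085]]'
python3 - <<'E'
from h import *
s=telemetry.get_state();kn()
Rz=Ro.from_euler('z',yaw).inv();print("stand tcp",Rz.apply(s["ee_pos"]-O))
S=viewer.snapshot("scene");print(knob(S,"blue",(165,145,310,250)))
cv2.imwrite(f"pics/s12.png",cv2.resize(S["pixels"][100:245,165:355,::-1],None,fx=4,fy=4))
E
```

```text
clock: 16.48
ee_pos: [0.5808, -0.0136, 0.1385]
tcp_rot: [3.14, -0.0, 1.755]
ft_force: [-2.1, -1.2, 0.4]
grip_width: 0.0849
knob [ 0.1033 -0.0575  0.0873] [-2.1 -1.2  0.4] [ 0.69  0.66 -0.97  1.8   0.64  1.03 -0.35]
stand tcp [-0.08214662 -0.05745729  0.13852741]
(array([231.17322835, 206.93700787]), array([226, 198,  12,  19, 127], dtype=int32))
```

View pics/s12.png

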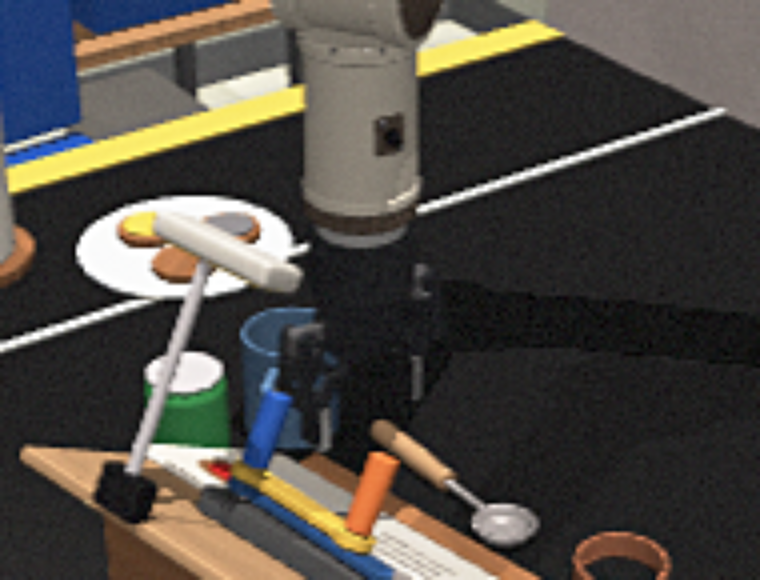

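```bash
python3 -m crank '[[0,0.004,-0.002,0,0.085],[0,0.004,-0.002,0,0.085],[0,0.002,-0.001,0,0.085],[0,0,0,0,0.085]]'
python3 - <<'E'
from h import *
s=telemetry.get_state();kn()
Rz=Ro.from_euler('z',yaw).inv();print("stand tcp",Rz.apply(s["ee_pos"]-O))
S=viewer.snapshot("scene");print(knob(S,"blue",(165,145,310,250)))
E
```

```text
clock: 17.02
ee_pos: [0.5902, -0.0119, 0.1434]
tcp_rot: [3.141, -0.0, 1.755]
ft_force: [-2.0, -1.1, -0.3]
grip_width: 0.0854
knob [ 0.114  -0.0575  0.0867] [-2.  -1.1 -0.3] [ 0.68  0.67 -0.97  1.77  0.63  1.05 -0.35]
stand tcp [-0.07265242 -0.05752831  0.14335227]
(array([228.7007874 , 206.31496063]), array([224, 197,  12,  20, 127], dtype=int32))
```

```bash
python3 -m crank '[[0,0.003,-0.001,0,0.085],[0,0.003,-0.001,0,0.085],[0,0.001,0,0,0.085],[0,0,0,0,0.085]]'
python3 - <<'E'
from h import *
s=telemetry.get_state();kn()
Rz=Ro.from_euler('z',yaw).inv();print("stand tcp",Rz.apply(s["ee_pos"]-O))
S=viewer.snapshot("scene");print(knob(S,"blue",(165,145,310,250)))
def onb(v,p,n):
    d=RB.T@v["R"].T@np.linalg.inv(v["mtx"])@[*p,1];c=tob(-v["R"].T@v["t"]);return c+d*(n-c[2])/d[2]
print(onb(S,knob(S,"blue",(165,145,310,250))[0],.0685),onb(S,knob(S,"orange",(165,145,310,250))[0],.0685))
cv2.imwrite(f"pics/s13.png",cv2.resize(S["pixels"][100:245,165:355,::-1],None,fx=4,fy=4))
E
```

```text
clock: 17.58
ee_pos: [0.595, -0.0111, 0.1444]
tcp_rot: [-3.138, 0.0, 1.755]
ft_force: [-7.1, -1.6, 0.1]
grip_width: 0.085
knob [ 0.1187 -0.0576  0.0852] [-7.1 -1.6  0.1] [ 0.67  0.68 -0.97  1.75  0.63  1.06 -0.34]
stand tcp [-0.06778211 -0.0576444   0.14442248]
(array([227.64285714, 206.26190476]), array([223, 197,  12,  20, 126], dtype=int32))
[ 0.21135125 -0.06232765  0.0685    ] [0.21102643 0.04828589 0.0685    ]
```

View pics/s13.png

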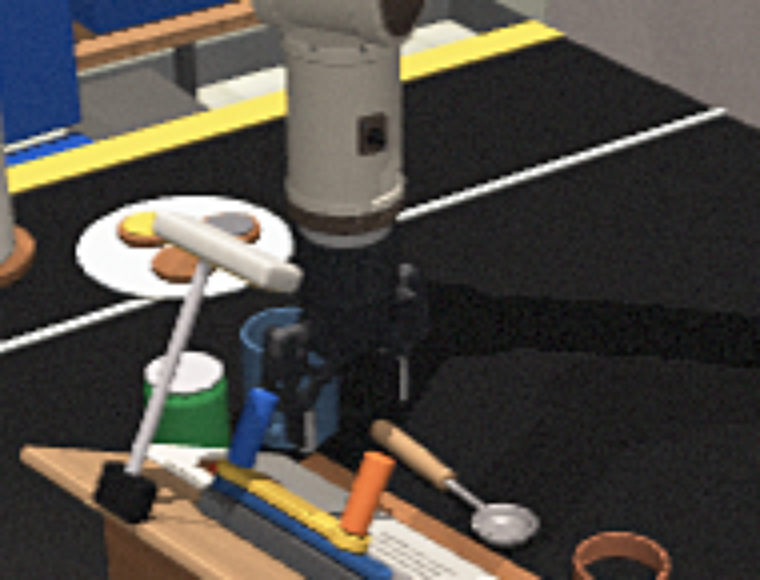

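```bash
python3 -m crank '[[0,0.002,-0.0005,0,0.085],[0,0,0,0,0.085]]'; python3 -m crank '[[0,-0.01,0,0,0.085],[0,-0.02,0.005,0,0.085],[0,-0.04,0,0,0.085],[0,-0.05,-0.02,0,0.085],[0,-0.05,-0.03,0,0.085],[0,-0.05,-0.03,0,0.085],[0,0,0,0,0.085],[0,0,0,0,0.085]]'
python3 - <<'E'
from h import *
S=viewer.snapshot("scene");T=viewer.snapshot("top");P={}
for n in HS:
        a,sa=knob(S,n,(165,145,310,250));b,sb=knob(T,n,(205,150,285,195))
        X,e=tri(S,a,T,b);P[n]=tob(X);print(n,a,b,sb,e,tob(X).round(4))
for n,v in(("s",S),("t",T)):cv2.imwrite(f"pics/{n}14.png",cv2.resize(v["pixels"][100:245,165:355,::-1],None,fx=4,fy=4))
kn()
E
```

```text
clock: 17.88
ee_pos: [0.5953, -0.0113, 0.1443]
tcp_rot: [-3.134, 0.001, 1.755]
ft_force: [-12.1, -1.8, 0.4]
grip_width: 0.0847
clock: 18.88
ee_pos: [0.401, -0.0497, 0.2158]
tcp_rot: [3.131, -0.0, 1.754]
ft_force: [-0.2, 0.2, -0.4]
grip_width: 0.0851
orange [256.33108108 222.58108108] [229.46875 171.03125] [227 168   6   8  32] [array([-0.8, -0. ]), array([-0.5,  0.6])] [0.2193 0.0521 0.0702]
blue [227.6171875 206.203125 ] [265.53846154 167.43589744] [263 164   7   9  39] [array([0.2, 0. ]), array([ 0.1, -0.2])] [ 0.2148 -0.0588  0.0698]
knob [-0.0169 -0.0581  0.2454] [0.6 0.9 0.3] [ 1.32  0.22 -1.36  2.13  0.26  0.97 -0.  ]
```

View pics/s14.png

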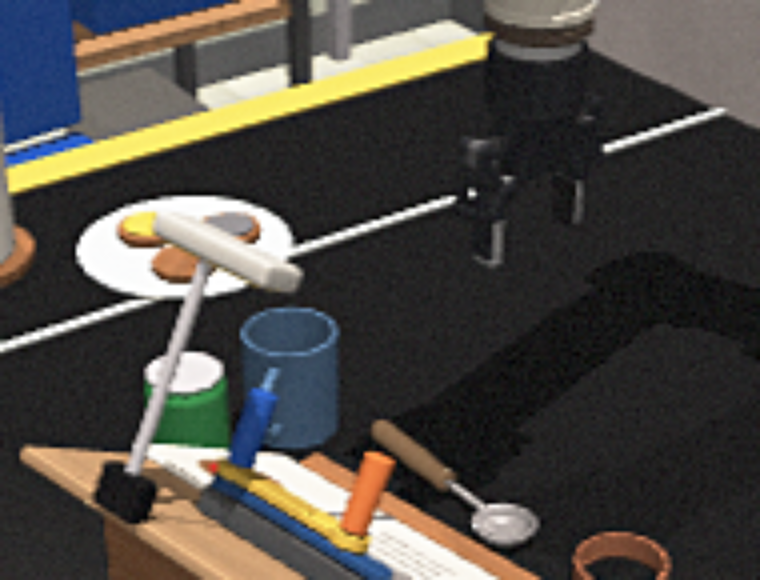

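View pics/t14.png

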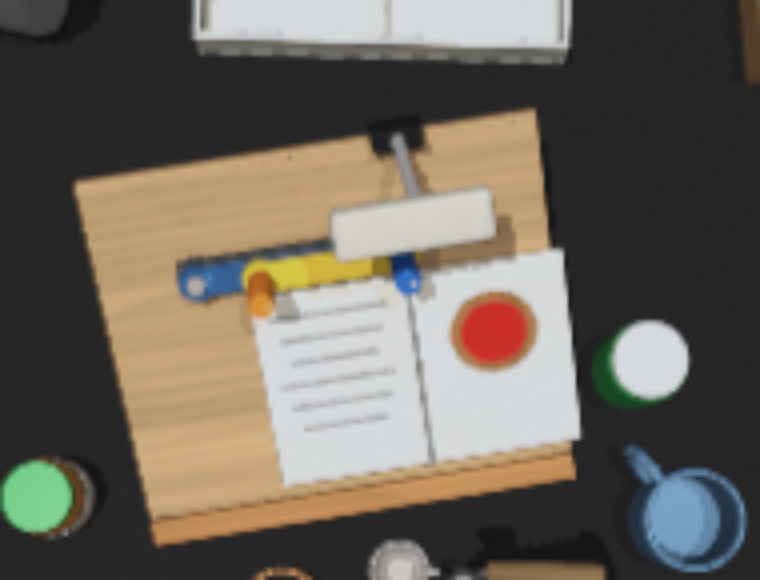

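```bash
python3 -c "
from rig import bot,telemetry
print(telemetry.get_state()['joint_vel'].round(3));print(bot.close_job())"
```

```text
[-0.023  0.014  0.002  0.003 -0.007  0.005  0.006]
the job is handed in; nothing more can be done
None
```

The page holder is folded away along the rail and I have handed the job in, at about 19 s of the 48 s allowed. No verdict came back, so the result rests on my own last checks.

- **Outer segment:** I gripped the orange knob and folded the yellow segment onto the blue one while the middle joint was still out at about 1.4 rad. A picture showed the outer joint at about 0, within 2°.
- **Middle segment:** I gripped the blue knob and swung the folded pair up to about 0.47 rad. The moves cannot tilt the tool, so I let go there. I pushed the knob the rest of the way from the front, using the back of the open gripper so that its body stayed clear of the lamp. I stopped when the force rose to about 12 N, which I took to be the stop at the rail.

**Last checks, from both views:**
- The middle joint is at about 0.
- The outer joint is at about 0.04 rad at most, against the limit of 0.14. A few mm of that may be camera error.
- The gripper had been drawn well back and the force on it read about zero.
- The can, jar and mug look unmoved. The spoon and cutter were partly cropped or shaded in the last pictures, but what shows has not moved. I compared them by eye and did not measure.
- I saw no sign of contact with the lamp.

**One thing went wrong on the way:** the first push wedged the knob under a gripper knuckle, with about 24 N upward and 17 N back, below the 40 N limit. I backed off, went lower, and the second push ran cleanly.

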